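Release a mounted agate slice and present it for inspection

ROBOT

A 6-joint arm with a two-finger parallel gripper is mounted at the origin on the work surface. World frame = base frame: x ahead of the robot, y to its left, z up, the work surface at z = 0. Lengths are in m, angles in rad, forces in N, time in s.
With the tool pointing down it reaches from about 0.35 to 0.975 m from the base axis. Payload 4.9 kg.
Tool frame: the origin (TCP) lies midway between the tips of the shut fingers; the grasp point (between the pads) lies 19 mm behind it; z points along the fingers, y is the line along which they close (so a half turn about z gives the same grasp; the last joint's range is limited). The gripper opens to 85 mm and grips with 20 to 120 N. Pads are 22 mm wide; open, the fingers measure 114 mm over their backs; the gripper's body (76 mm by 85 mm) begins 54 mm behind the grasp point. The pads swing forward as they close: fully open they stand 13 mm farther back than shut.
Start: joints at [-1.405, 0.053, 1.613, -0, 1.476, -0.119], TCP at [0.176, -0.6, 0.231] pointing down, gripper open.
Joint ranges: [-3.01, 3.01], [-1.01, 2.22], [0.06, 2.58], [-1.02, 4.17], [0.09, 2.62], [-3.14, 3.14]. Speed limits (rad/s): [2.57, 2.57, 3.14, 3.14, 3.14, 3.14].

INTERFACE

Orientations are given as a unit quaternion [w, x, y, z].
In Python, from plant import manip gives the robot as it stands.
- The arm moves only by the tool move_arm, never from a script. Its argument "increments" is one flat list of numbers, 5 for each row, row after row: the shift along the tool's x, y, z in mm, then the turn about the tool's z in rad, then the opening, from 0 (shut) to 1 (fully open). In form: [tx, ty, tz, spin, jaw, tx, ty, tz, spin, jaw, ...]. A call has 1 to 8 rows; each row shifts and turns the commanded pose from where the row before left it, along the tool's axes as they then stand; what a row does not reach is not made up. A row lasts 1/12 s, in which the tool goes at most 41.7 mm and 7.16 degrees, less where a joint would pass 70% of its speed; a pose out of reach is approached as far as the arm can. A call with a gripper value outside its range is refused whole. The fingers move at their own pace and stop on an object; the grip force is fixed at half the most. Time passes only in rows, so rows that do not move let the fingers close. It gives the time, the measured TCP pose, the force, the opening and the grip force at its end, in the units of the state.
- manip.state(): the state, without advancing time (a new reading comes with each control period).
- manip.grab_frame(name): name is "scene" or "top"; returns a dict with "image" (400x640x3 uint8, blue, green, red), "fov_y" (degrees; the focal length in pixels is half the picture's height over the tangent of half this angle, whatever the lens; pixels are square), "cx", "cy" (the principal point, pixels), "eye" and "rotation" of the camera in the world. Camera axes: x right, y down, z forward; pixel columns grow to the right and rows downward; lengths in m; the calibration is good to about 2 mm. A picture is of the moment at which its call begins. There is no depth.
- manip.job_done(): hands the job in; it is judged then, once.
The state is a dict: "time": time; "joint_pos": joint angles; "joint_vel": joint speeds; "joint_efforts": joint torques, N m; "tool_pos": TCP position; "tool_rot": TCP orientation; "contact_force": force on the tool from outside, world axes, zero at the start; "ft_torque": the same for the moment, N m; "gripper_width": opening from 0.0 (shut) to 1.0 (fully open); "grasp_force": force on a finger pad.
Only numpy, scipy, OpenCV 4.12 (cv2) and the standard library are available. Lean on these libraries where they do the work, as an engineer would, in place of code of your own. Each camera call takes 0.05 s, during which the arm holds its last target. There are 200 camera calls.

TASK

Press the dock's red lever down until its detent keeps it down, then take the agate plate out of the clamp slot (the one under the orange keeper tabs; leave the plate in the open slot and the other things alone). Find its frosted end by the corner notch and present it over the inspection mat, about 20 cm up, tilted back to about 45 degrees or flatter so that the label face looks up, with the frosted end above the yellow field and the clear end above the grey one. Finish holding it still there in the gripper: do not put it down or let go.

Things in the scene. Friction and masses are not known exactly. Their poses are not given: they have to be found in the camera images.
- dock: grey steel dock fixed to the bench, base 200 x 340 x 10 mm, two parallel slots for plates along its y (102 mm long, 9.6 mm wide, floor 10 mm, rim 24 mm above the bench; plate tops at 66 mm). Origin on the bench under the clamp slot's middle, x to the far side, y left. Open slot: at y -125 mm, no keeper. Lever: at y +105 mm. Rear block 66 mm tall at x 125 to 145 mm
- dock_open (a point): middle of the open slot's floor, 10 mm above the bench; the plate standing there has its origin here
- dock_clamp (a point): middle of the clamp slot's floor, 10 mm above the bench; the plate standing there has its origin here
- keeper_bar (a point): keeper over the clamp slot: middle of its dark cross bar, 70 mm above the bench (top 76), 78 mm beyond the slot. Two orange tabs (10 mm wide, 33 mm left and right of the slot's middle) reach from it over the plate's top edge, 2.5 mm above it, and lock the plate in. The pressed lever draws it 21 mm to the far side, off the plate
- lever (a joint): red-ended release lever on the dock's left end: 0 up (sprung), grows as it is pressed down, stop at 0.40 rad. It resists with about 5 N at the pad, passes its over-centre detent at 0.30 rad, then snaps to 0.40 and stays by itself; let go before that it springs back up
- lever_pad (a point): middle of the top of the lever's red thumb pad (30 x 26 mm), about 80 mm above the bench with the lever up; pressing brings it down 36 mm and less than 10 mm sideways. The hinge is 90 mm beyond it, along the dock's y, 55 mm above the bench
- plate_a: glass plate 100 x 8 x 56 mm, 115 g, with a round slice of red agate, standing on a long edge in one of the dock's two slots (either plate may be in either; turned half a turn from each other). One end (28 mm) is frosted white, the rest clear. A 12 mm square notch is cut from the frosted end's top corner. Origin: middle of the underside; x to the frosted end, y out of the label face, z up
- plate_b: glass plate 100 x 8 x 56 mm, 115 g, with a round slice of blue-green agate, standing on a long edge in one of the dock's two slots (either plate may be in either; turned half a turn from each other). One end (28 mm) is frosted white, the rest clear. A 12 mm square notch is cut from the frosted end's top corner. Origin: middle of the underside; x to the frosted end, y out of the label face, z up
- plate_a_mid (a point): middle of plate_a, 28 mm above its underside. Only one face of the plate is its label face: a yellow label on the frosted part and the agate disc on the clear part; the back face is bare. Seen from the label face with the notch at the top, the frosted end and notch are on the left
- plate_a_frost (a point): middle of plate_a's frosted end, 36 mm from the plate's middle along its x
- plate_a_clear (a point): point in plate_a's clear part, 36 mm from the plate's middle on the other side
- plate_b_mid (a point): middle of plate_b, 28 mm above its underside. Only one face of the plate is its label face: a yellow label on the frosted part and the agate disc on the clear part; the back face is bare. Seen from the label face with the notch at the top, the frosted end and notch are on the left
- plate_b_frost (a point): middle of plate_b's frosted end, 36 mm from the plate's middle along its x
- plate_b_clear (a point): point in plate_b's clear part, 36 mm from the plate's middle on the other side
- mat: black rubber inspection mat 130 x 170 x 3 mm, fixed, origin under its middle, x towards the far side; printed on it a plate outline 56 x 100 mm lying along y: a yellow field (28 mm) at its right (-y) end for the frosted end, grey for the rest
- mat_frost (a point): middle of the mat's yellow field, 36 mm from the mat's middle towards -y of the mat
- mat_clear (a point): point in the grey field, 36 mm from the mat's middle towards +y of the mat
- jar: bystander: closed jar, 60 mm across, 65 mm tall, origin under its middle
- wheel: bystander: green grinding wheel lying flat, 100 mm across, 30 mm thick, origin under its middle
- brush: bystander: hand brush lying along its x, origin at its underside
- tray: bystander: white open tray 160 x 220 x 45 mm holding two polished stones, origin under its middle
- bottle: bystander: white bottle with a blue cap, 56 mm across, 150 mm tall, origin under its middle
Things that resemble listed ones, but are neither listed nor needed, are in the scene too. Leave any purple look-alike of the plate_b alone. There is more than one size of the mat; the one meant has the size given above.

How it is judged:
By the outcome, as a careful person would: the job done as asked, in the order asked, and still so for the second after the job is handed in, while the arm keeps its last pose, push and grip.
It also fails if it takes over 64 s, if anything falls off the work surface, if the arm or the gripper's body presses on something with over 40 N, if the wrist force passes 120 N, or if a joint passes its speed limit or range.

## Working session

There is one attempt and no reset: what is moved stays moved. The work goes in short steps, Python scripts to look and compute and a tool call to move; the robot and the scene stay as the last step left them, time stands still between calls to the robot, and variables do not carry over. Pictures are saved under pics/ and viewed, at most 13 in all, crops included, and the job is handed in when it is done.

Besides the shell and the picture viewer there is one more tool, called after "Request:" as name(argument=value, ...) on one line, values as JSON. move_arm: Moves the arm, as the interface text tells. Its arguments: {"type":"object","properties":{"increments":{"type":"array"}},"required":["increments"]}

```bash
mkdir -p pics
cat > h.py <<'E'
import numpy as np, cv2
from plant import manip
from scipy.spatial.transform import Rotation as R
def grab(n,save=None):
    f=manip.grab_frame(n)
    if save: cv2.imwrite('pics/'+save,f['image'])
    return f
def foc(f): return 200/np.tan(np.radians(f['fov_y'])/2)
def ray(f,u,v):
    d=np.array([(u-f['cx'])/foc(f),(v-f['cy'])/foc(f),1.]); d=np.array(f['rotation'])@d
    return np.array(f['eye']),d/np.linalg.norm(d)
def onz(f,u,v,z):
    e,d=ray(f,u,v); return e+d*(z-e[2])/d[2]
def proj(f,p):
    c=np.array(f['rotation']).T@(np.array(p)-np.array(f['eye'])); return c[:2]/c[2]*foc(f)+[f['cx'],f['cy']]
def tri(f,a,g,b):
    e1,d1=ray(f,*a); e2,d2=ray(g,*b)
    A=np.stack([d1,-d2],1); s=np.linalg.lstsq(A,e2-e1,rcond=None)[0]
    p,q=e1+s[0]*d1,e2+s[1]*d2; return (p+q)/2,np.linalg.norm(p-q)
E
python3 - <<'E'
from h import *
for n in('top','scene'):
    f=grab(n,n+'0.png'); print(n,f['fov_y'],f['cx'],f['cy'],f['eye'],np.round(f['rotation'],3).tolist())
s=manip.state(); print(s)
E
```

```text
top 54.690204876004486 319.03593869252785 202.59275997044594 [ 0.43754796 -0.07674584  1.120191  ] [-0.015, 0.716, -0.698, 0.024]
scene 52.12685881843671 319.70264079310823 200.93280674482685 [1.71821494 0.01108577 0.93643384] [-0.313, 0.607, 0.652, -0.329]
{'time': 0.1, 'joint_pos': array([-1.40501585e+00,  5.32494343e-02,  1.61415475e+00,  3.64104586e-06,
        1.47603196e+00, -1.18999299e-01]), 'joint_vel': array([-0.00257772, -0.00090552, -0.00395577, -0.00040598,  0.00116193,
       -0.00137696]), 'joint_efforts': array([ 3.05841404e-04, -3.94900632e+01, -3.71364319e+01, -1.07892270e-04,
        3.86163840e-03, -3.00466809e-06]), 'tool_pos': array([ 0.17549822, -0.59925951,  0.23021281]), 'tool_rot': array([-9.21531445e-04,  9.89879280e-01,  1.41908987e-01, -1.97464048e-05]), 'contact_force': array([-0.43511805,  0.05744014, -0.02910988]), 'ft_torque': array([ 0.00816617, -0.00325997,  0.0365984 ]), 'grasp_force': 0.0, 'gripper_width': 0.9998113845274927}
```

View pics/top0.png

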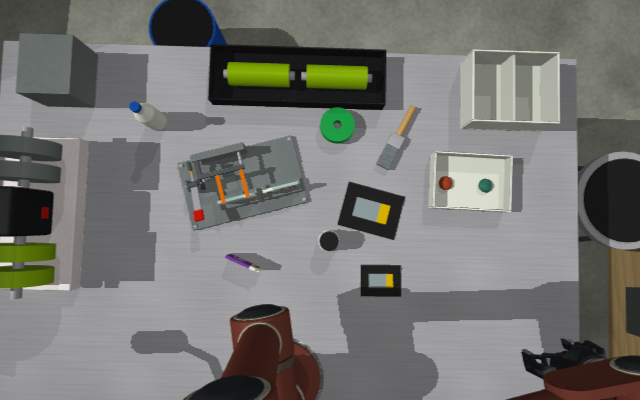

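View pics/scene0.png

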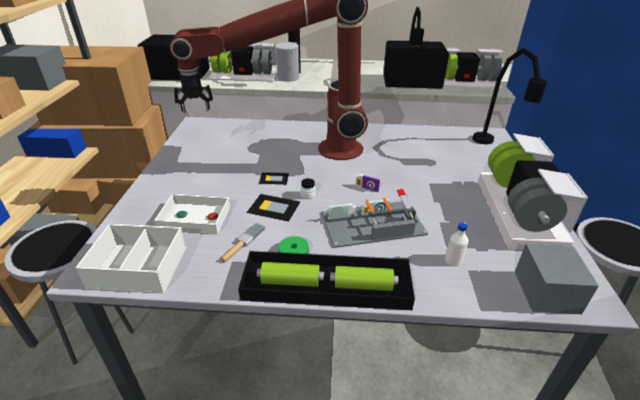

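Run:
```python
from h import *
a=cv2.imread('pics/top0.png')[125:240,165:325]; b=cv2.imread('pics/scene0.png')[175:250,310:435]
a=cv2.resize(a,(800,575),interpolation=cv2.INTER_CUBIC);b=cv2.resize(b,(800,480),interpolation=cv2.INTER_CUBIC)
cv2.imwrite('pics/ca.png',a);cv2.imwrite('pics/cb.png',b)
```

```text
(no output)
```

View pics/ca.png

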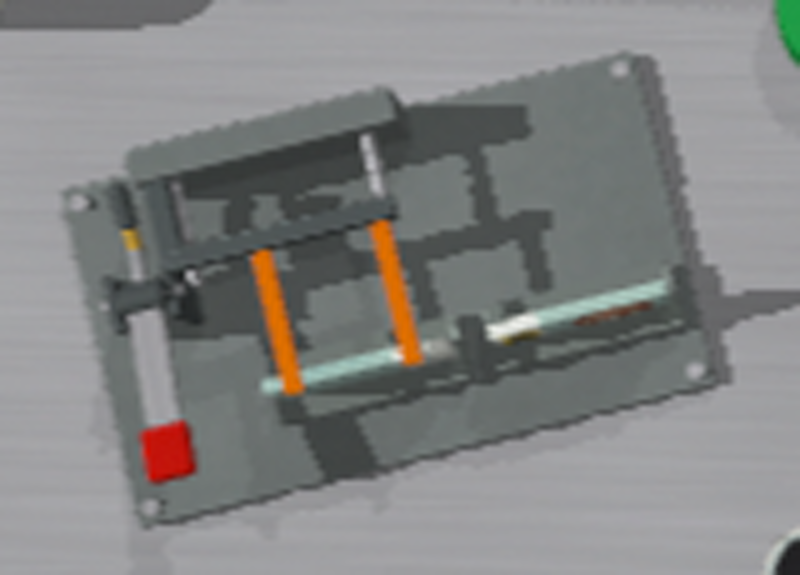

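View pics/cb.png

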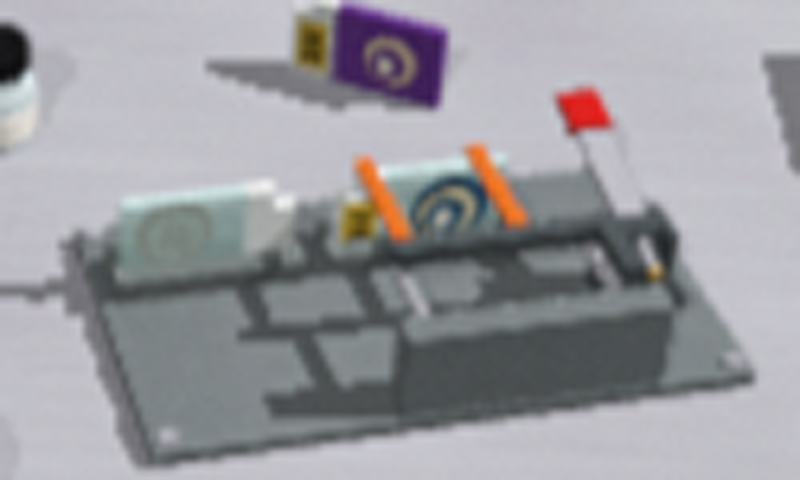

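The clamp slot holds the blue-green plate (plate_b). Its frosted, notched end is on the right (−y), and its label faces the far side. The tabs sit at crop-a (275,320) and (398,290), the red pad at (168,452), and the plate line runs from (265,387) to (668,285). There are two mats in the top view, the larger at (371,210). The arm only keeps the tool pointing down, so I'll have to lay the plate down and grip it again by its long edges. Now measuring.

```bash
cat > m.py <<'E'
from h import *
T=grab('top');S=grab('scene')
def hsv(f): return cv2.cvtColor(f['image'],cv2.COLOR_BGR2HSV)
def blobs(f,lo,hi,amin,roi):
    m=cv2.inRange(hsv(f),lo,hi); k=np.zeros_like(m); x0,y0,x1,y1=roi; k[y0:y1,x0:x1]=m[y0:y1,x0:x1]
    n,l,s,c=cv2.connectedComponentsWithStats(k)
    return [(c[i],s[i][4],l==i) for i in range(1,n) if s[i][4]>=amin]
E
python3 - <<'E'
from m import *
r=lambda a:np.round(a,4)
pt=blobs(T,(0,200,120),(6,255,255),20,(165,125,325,240));ps=blobs(S,(0,200,120),(6,255,255),15,(380,170,435,220))
print('red',[(r(c),a) for c,a,_ in pt],[(r(c),a) for c,a,_ in ps])
print('padtri',tri(T,pt[0][0],S,ps[0][0]), onz(T,*pt[0][0],.08))
# plate line
L=onz(T,218.2,202.2,.066);Rr=onz(T,298.6,182,.066);print('plate ends',r(L),r(Rr),np.linalg.norm(L-Rr))
for c,a,m in blobs(T,(8,200,120),(18,255,255),20,(205,160,260,215)):
    y,x=np.nonzero(m); P=np.array([onz(T,u,v,.075)[:2] for u,v in zip(x,y)]); mu=P.mean(0); w,V=np.linalg.eigh(np.cov(P.T)); print('tab',r(mu),a,'dir deg',np.degrees(np.arctan2(V[1,1],V[0,1])),np.sqrt(12*w))
# screws of dock base corners
for u,v in[(165+80/5,125+202/5),(165+150/5,125+508/5),(165+620/5,125+68/5),(165+696/5,125+370/5)]: print('screw',r(onz(T,u,v,.011)))
for c,a,m in blobs(T,(0,0,0),(180,255,45),300,(330,170,415,305)):
    q=cv2.findContours(m.astype(np.uint8),0,2)[0][0]; P=np.array([onz(T,*p[0],.003)[:2] for p in q],np.float32)*1000; print('mat',cv2.minAreaRect(P))
for c,a,m in blobs(T,(18,120,100),(32,255,255),20,(330,170,415,305)): print('yellow',a,r(onz(T,*c,.003)))
for c,a,m in blobs(T,(85,10,60),(125,120,220),40,(345,190,400,225)): print('grey',a,r(onz(T,*c,.003)))
for n,u,v,z in[('jar',329,241,.065),('purple L',228,256,.03),('purple R',258,269,.03)]: print(n,r(onz(T,u,v,z)))
E
```

```text
red [(array([198.2184, 215.1149]), np.int32(87))] [(array([400.6364, 191.6818]), np.int32(22))]Traceback (most recent call last):
  File "<stdin>", line 5, in <module>
  File "h.py", line 17, in tri
    e1,d1=ray(f,*a); e2,d2=ray(g,*b)
          ~~~^^^^^^
  File "h.py", line 10, in ray
    d=np.array([(u-f['cx'])/foc(f),(v-f['cy'])/foc(f),1.]); d=np.array(f['rotation'])@d
                                                              ~~~~~~~~~~~~~~~~~~~~~~~^~
ValueError: matmul: Input operand 1 has a mismatch in its core dimension 0, with gufunc signature (n?,k),(k,m?)->(n?,m?) (size 3 is different from 4)
```

```bash
python3 - <<'E'
s=open('h.py').read()
s=s.replace("    if save:","    q=f['rotation']; f['rotation']=R.from_quat([q[1],q[2],q[3],q[0]]).as_matrix()\n    if save:")
open('h.py','w').write(s)
E
cat > a.py <<'E'
from m import *
r=lambda a:np.round(a,4)
pt=blobs(T,(0,200,120),(6,255,255),20,(165,125,325,240));ps=blobs(S,(0,200,120),(6,255,255),15,(380,170,435,220))
print('padtri',tri(T,pt[0][0],S,ps[0][0]), onz(T,*pt[0][0],.08))
L=onz(T,218.2,202.2,.066);Rr=onz(T,298.6,182,.066);print('plate ends',r(L),r(Rr),np.linalg.norm(L-Rr))
for c,a,m in blobs(T,(8,200,120),(18,255,255),20,(205,160,260,215)):
    y,x=np.nonzero(m); P=np.array([onz(T,u,v,.075)[:2] for u,v in zip(x,y)]); mu=P.mean(0); w,V=np.linalg.eigh(np.cov(P.T)); print('tab',r(mu),a,'dir deg',np.degrees(np.arctan2(V[1,1],V[0,1])),np.sqrt(12*w))
for u,v in[(165+80/5,125+202/5),(165+150/5,125+508/5),(165+620/5,125+68/5),(165+696/5,125+370/5)]: print('screw',r(onz(T,u,v,.011)))
for c,a,m in blobs(T,(0,0,0),(180,255,45),300,(330,170,415,305)):
    q=cv2.findContours(m.astype(np.uint8),0,2)[0][0]; P=np.array([onz(T,*p[0],.003)[:2] for p in q],np.float32)*1000; print('mat',cv2.minAreaRect(P))
for c,a,m in blobs(T,(18,120,100),(32,255,255),20,(330,170,415,305)): print('yellow',a,r(onz(T,*c,.003)))
for c,a,m in blobs(T,(85,10,60),(125,120,220),40,(345,190,400,225)): print('grey',a,r(onz(T,*c,.003)))
for n,u,v,z in[('jar',329,241,.065),('purple L',228,256,.03),('purple R',258,269,.03)]: print(n,r(onz(T,u,v,z)))
E
python3 a.py
```

```text
padtri (array([0.45361228, 0.23417416, 0.07399588]), np.float64(8.603961696344724e-05)) [0.45352096 0.23234518 0.08      ]
plate ends [0.4902 0.1839 0.066 ] [ 0.5514 -0.033   0.066 ] 0.22535362928230693
tab [0.5443 0.115 ] 83 dir deg -165.08062538867446 [0.00776192 0.07885485]
tab [0.5262 0.1783] 96 dir deg -164.71759924947926 [0.00889625 0.07811062]
screw [0.596  0.3082 0.011 ]
screw [0.4216 0.2606 0.011 ]
screw [0.6828 0.0007 0.011 ]
screw [ 0.5087 -0.0482  0.011 ]
mat ((481.2271728515625, -241.8060302734375), (165.76174926757812, 126.28189849853516), 76.231689453125)
mat ((281.0645446777344, -273.0179748535156), (82.43282318115234, 112.06143951416016), 1.32688570022583)
yellow 196 [ 0.4732 -0.2773  0.003 ]
yellow 91 [ 0.283  -0.2976  0.003 ]
grey 491 [ 0.4857 -0.226   0.003 ]
jar [ 0.3927 -0.1201  0.065 ]
purple L [0.3424 0.1595 0.03  ]
purple R [0.3084 0.0747 0.03  ]
```

Pad height, plate-line length (225 mm), tab direction (15°) and mat size all check out. Dock yaw is 15.5°, with the clamp middle at (.5035,.136). Next: close the jaw and turn the tool so its y lies along dock x.

Request:
move_arm(increments=[0,0,0,-0.12,0,0,0,0,-0.12,0,0,0,0,-0.12,0,0,0,0,-0.12,0,0,0,0,-0.12,0,0,0,0,-0.12,0,0,0,0,-0.12,0,0,0,0,-0.12,0])

```text
time: 0.97
tool_pos: [0.1756, -0.5998, 0.2312]
tool_rot: [-0.0, 0.811, 0.585, 0.0]
contact_force: [-0.0, 0.4, 0.1]
gripper_width: -0.001
grasp_force: 0.0
```

Request:
move_arm(increments=[0,0,0,-0.12,0,0,0,0,-0.12,0,0,0,0,-0.12,0,0,0,0,-0.12,0,0,0,0,-0.117,0,24,28.5,0,0,0,24,28.5,0,0,0])

```text
time: 1.55
tool_pos: [0.2172, -0.5383, 0.2309]
tool_rot: [-0.0, 0.606, 0.795, 0.0]
contact_force: [0.8, 1.0, 0.7]
gripper_width: -0.003
grasp_force: 0.0
```

```bash
cat > st.py <<'E'
import sys
from h import *
s=manip.state();q=s['tool_rot'];M=R.from_quat([q[1],q[2],q[3],q[0]]).as_matrix()
az=lambda v:np.degrees(np.arctan2(v[1],v[0]))
print('t%.2f'%s['time'],np.round(s['tool_pos'],4),'azx %.2f azy %.2f'%(az(M[:,0]),az(M[:,1])),'j',np.round(s['joint_pos'],2),'F',np.round(s['contact_force'],1),'w %.3f g %.1f'%(s['gripper_width'],s['grasp_force']),'zz',np.round(M[:,2],3))
if len(sys.argv)>1:
    t=np.array(eval(sys.argv[1])); print('delta tool mm',np.round(M.T@(t-s['tool_pos'])*1000,1))
E
python3 st.py "(.45,-.2,.23)"
```

```text
t1.55 [ 0.2172 -0.5383  0.2309] azx 105.37 azy 15.37 j [-1.32 -0.05  1.72  0.    1.48 -1.58] F [0.8 1.  0.7] w -0.003 g 0.0 zz [-0.     0.001 -1.   ]
delta tool mm [264.5 314.1   1.1]
```

Request:
move_arm(increments=[24,28.5,0,0,0,24,28.5,0,0,0,24,28.5,0,0,0,24,28.5,0,0,0,24,28.5,0,0,0,24,28.5,0,0,0,24,28.5,0,0,0,24,28.5,0,0,0])

```text
time: 2.22
tool_pos: [0.3866, -0.2906, 0.2315]
tool_rot: [0.0, 0.605, 0.796, -0.0]
contact_force: [0.2, 0.3, -0.4]
gripper_width: 0.001
grasp_force: 0.0
```

Request:
move_arm(increments=[24,28.5,0,0,0,24,28.5,0,0,0,34,10,0,0,0,34,10,0,0,0,34,10,0,0,0,34,10,0,0,0,34,10,0,0,0,34,10,0,0,0])

```text
time: 2.88
tool_pos: [0.4309, -0.0165, 0.2315]
tool_rot: [0.0, 0.605, 0.796, 0.0]
contact_force: [0.5, -0.3, 0.6]
gripper_width: -0.001
grasp_force: 0.0
```

```bash
python3 st.py "(.4535,.233,.12)"
```

```text
t2.88 [ 0.4309 -0.0165  0.2315] azx 105.51 azy 15.51 j [-0.21 -0.44  2.04  0.    1.54 -0.48] F [ 0.5 -0.3  0.6] w -0.001 g 0.0 zz [ 0.001 -0.    -1.   ]
delta tool mm [234.4  88.4 111.5]
```

Request:
move_arm(increments=[33,12.5,0,0,0,33,12.5,0,0,0,33,12.5,0,0,0,33,12.5,0,0,0,33,12.5,0,0,0,33,12.5,20,0,0,30,10,30,0,0,0,0,30,0,0])

```text
time: 3.55
tool_pos: [0.4528, 0.2276, 0.1535]
tool_rot: [0.001, 0.603, 0.798, 0.002]
contact_force: [0.8, -0.4, -0.1]
gripper_width: 0.002
grasp_force: 0.0
```

Request:
move_arm(increments=[0,0,20,0,0,0,0,0,0,0])

```text
time: 3.72
tool_pos: [0.4483, 0.2224, 0.127]
tool_rot: [-0.003, 0.605, 0.797, -0.004]
contact_force: [-0.1, 0.1, 0.1]
gripper_width: -0.002
grasp_force: 0.0
```

```bash
python3 st.py "(.4535,.233,.09)"
```

```text
t3.72 [0.4483 0.2224 0.127 ] azx 105.61 azy 15.61 j [ 0.31 -0.15  1.99 -0.    1.31  0.04] F [-0.1  0.1  0.1] w -0.002 g 0.0 zz [-0.01  -0.003 -1.   ]
delta tool mm [ 8.8  8.3 36.9]
```

Request:
move_arm(increments=[6,6,0,0,0,0,0,10,0,0,0,0,10,0,0,0,0,0,0,0,0,0,0,0,0])

```text
time: 4.13
tool_pos: [0.4561, 0.23, 0.1125]
tool_rot: [-0.0, 0.605, 0.796, -0.0]
contact_force: [-0.1, -0.4, -0.3]
gripper_width: -0.002
grasp_force: 0.0
```

```bash
python3 st.py "(.4535,.233,.047)"
python3 - <<'E'
from h import *
grab('scene','s1.png')
E
```

```text
t4.13 [0.4561 0.23   0.1125] azx 105.50 azy 15.50 j [ 0.32 -0.12  1.98 -0.    1.28  0.05] F [-0.1 -0.4 -0.3] w -0.002 g 0.0 zz [-0. -0. -1.]
delta tool mm [ 3.6 -1.7 65.5]
```

Request:
move_arm(increments=[3,-1,10,0,0,0,0,10,0,0,0,0,9,0,0,0,0,9,0,0,0,0,7,0,0,0,0,6,0,0,0,0,6,0,0,0,0,0,0,0])

```text
time: 4.85
tool_pos: [0.4535, 0.2325, 0.0537]
tool_rot: [-0.001, 0.605, 0.796, -0.001]
contact_force: [-0.3, -0.5, 0.7]
gripper_width: 0.001
grasp_force: 0.0
```

Request:
move_arm(increments=[0,0,4,0,0,0,0,4,0,0,0,0,0,0,0])

```text
time: 5.1
tool_pos: [0.4541, 0.2327, 0.0468]
tool_rot: [-0.0, 0.605, 0.796, -0.0]
contact_force: [0.6, 1.4, -0.6]
gripper_width: 0.006
grasp_force: 0.0
```

```bash
python3 st.py
```

```text
t5.10 [0.4541 0.2327 0.0468] azx 105.52 azy 15.52 j [ 0.33 -0.03  2.02 -0.    1.15  0.06] F [ 0.6  1.4 -0.6] w 0.006 g 0.0 zz [-0.001 -0.    -1.   ]
```

Request:
move_arm(increments=[0,0,-20,0,0,0,0,-35,0,0,0,0,-35,0,0.5,0,0,-20,0,0.5,0,-30,0,0,0.5,0,-30,0,0,0.5,0,-30,0,0,0.5,0,0,0,0,0.5])

```text
time: 5.77
tool_pos: [0.3637, 0.2079, 0.1565]
tool_rot: [-0.001, 0.605, 0.796, -0.001]
contact_force: [1.2, -0.1, -0.2]
gripper_width: 0.501
grasp_force: 0.0
```

```bash
python3 st.py
python3 - <<'E'
from m import *
pt=blobs(T,(0,200,120),(6,255,255),15,(165,125,325,240));ps=blobs(S,(0,200,120),(6,255,255),8,(380,170,435,225))
print([(c,a) for c,a,_ in pt],[(c,a) for c,a,_ in ps])
if pt and ps: print(tri(T,pt[0][0],S,ps[0][0]))
a=cv2.resize(T['image'][125:240,165:325],(720,518),interpolation=cv2.INTER_CUBIC)
cv2.imwrite('pics/t2.png',a)
E
```

```text
t5.77 [0.3637 0.2079 0.1565] azx 105.58 azy 15.58 j [ 0.34 -0.42  2.15  0.    1.41  0.07] F [ 1.2 -0.1 -0.2] w 0.501 g 0.0 zz [-0.002 -0.001 -1.   ]
[(array([202.24691358, 215.80246914]), np.int32(81))] [(array([399.16666667, 199.66666667]), np.int32(12))]
(array([0.45256608, 0.23405827, 0.03638834]), np.float64(4.1471004406800117e-05))
```

View pics/t2.png

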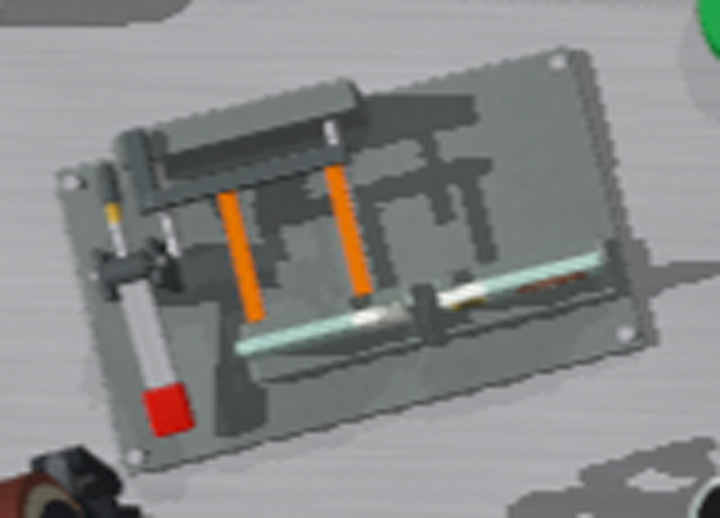

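The lever stays down (pad now 36 mm high) and the tabs are clear of the plate. Moving over the plate.

```bash
python3 st.py "(.5035,.136,.12)"
python3 - <<'E'
from m import *
L=onz(T,217.9,202.8,.066);Rr=onz(T,165+603/4.5,125+258/4.5,.066);print(L,Rr,np.linalg.norm(L-Rr)); d=(Rr-L)/np.linalg.norm(Rr-L); print(L+d*.05)
E
```

```text
t5.87 [0.3673 0.2088 0.1579] azx 105.55 azy 15.55 j [ 0.34 -0.41  2.14 -0.    1.41  0.07] F [ 1.2 -0.1  0.7] w 0.499 g 0.0 zz [ 0.002  0.001 -1.   ]
delta tool mm [-106.6  111.6   38.1]
[0.48858777 0.1846623  0.066     ] [ 0.55050059 -0.03410467  0.066     ] 0.2273591512743391
[0.50220341 0.13655186 0.066     ]
```

Request:
move_arm(increments=[-27,28,0,0,0.5,-27,28,0,0,0.5,-26,28,0,0,0.5,-26,28,0,0,0.5,0,0,15,0,0.5,0,0,15,0,0.5,0,0,8,0,0.5,0,0,0,0,0.5])

```text
time: 6.63
tool_pos: [0.5031, 0.1363, 0.1168]
tool_rot: [-0.002, 0.605, 0.796, -0.002]
contact_force: [-0.8, -0.2, 0.4]
gripper_width: 0.501
grasp_force: 0.0
```

```bash
python3 st.py "(.503,.136,.038)"
```

```text
t6.63 [0.5031 0.1363 0.1168] azx 105.50 azy 15.50 j [ 0.12 -0.09  1.95  0.    1.29 -0.15] F [-0.8 -0.2  0.4] w 0.501 g 0.0 zz [-0.005 -0.001 -1.   ]
delta tool mm [-0.3  0.2 78.8]
```

Request:
move_arm(increments=[0,0,15,0,0.5,0,0,15,0,0.5,0,0,15,0,0.5,0,0,12,0,0.5,0,0,12,0,0.5,0,0,10,0,0.5,0,0,0,0,0.5,0,0,0,0,0.5])

```text
time: 7.3
tool_pos: [0.5037, 0.1367, 0.0402]
tool_rot: [-0.0, 0.605, 0.796, -0.0]
contact_force: [0.1, -0.1, -0.3]
gripper_width: 0.498
grasp_force: 0.0
```

Request:
move_arm(increments=[0,0,0,0,0.25,0,0,0,0,0.25,0,0,0,0,0,0,0,0,0,0,0,0,0,0,0,0,0,0,0,0])

```text
time: 7.8
tool_pos: [0.5049, 0.1368, 0.0417]
tool_rot: [0.001, 0.605, 0.796, 0.001]
contact_force: [0.2, 0.2, 4.4]
gripper_width: 0.08
grasp_force: 61.7
```

```bash
python3 st.py
```

```text
t7.80 [0.5049 0.1368 0.0417] azx 105.53 azy 15.53 j [ 0.12  0.01  2.    0.    1.13 -0.15] F [0.2 0.2 4.4] w 0.080 g 61.7 zz [ 0.002  0.    -1.   ]
```

Gripped at 8 mm opening with 62 N. Lifting out and carrying to the clear bench area at about (.38, −.45).

Request:
move_arm(increments=[0,0,-8,0,0,0,0,-12,0,0,0,0,-20,0,0,0,0,-30,0,0,0,0,-35,0,0,0,0,-35,0,0,0,0,-20,0,0,0,0,0,0,0])

```text
time: 8.47
tool_pos: [0.5066, 0.137, 0.2074]
tool_rot: [0.004, 0.605, 0.796, 0.003]
contact_force: [0.1, 0.6, -0.6]
gripper_width: 0.078
grasp_force: 61.2
```

```bash
python3 st.py "(.38,-.45,.2)"
python3 - <<'E'
from h import *
T=grab('top')['image'];S=grab('scene','s3.png')['image']
a=cv2.resize(S[130:250,300:440],(700,600),interpolation=cv2.INTER_CUBIC); cv2.imwrite('pics/c3.png',a)
E
```

```text
t8.47 [0.5066 0.137  0.2074] azx 105.53 azy 15.53 j [ 0.12 -0.18  1.88 -0.    1.44 -0.15] F [ 0.1  0.6 -0.6] w 0.078 g 61.2 zz [ 0.01   0.001 -1.   ]
delta tool mm [-531.7 -279.2    5.6]
```

View pics/c3.png

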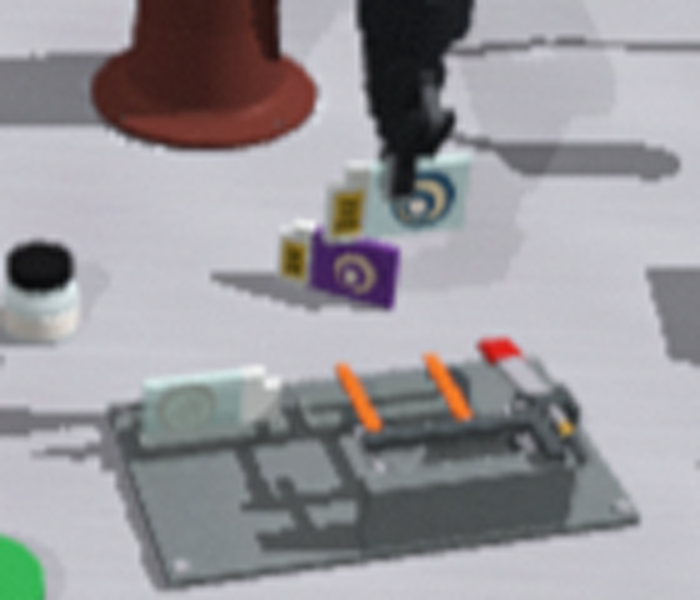

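The plate is out and level. Its notch and frost are at (350,200), on the −y end, and the label faces the far side. Carrying it on.

Request:
move_arm(increments=[-15,-8,0,0,0,-25,-13,0,0,0,-33,-17,0,0,0,-33,-17,0,0,0,-33,-17,0,0,0,-33,-17,0,0,0,-33,-17,0,0,0,-33,-17,0,0,0])

```text
time: 9.23
tool_pos: [0.4467, -0.1264, 0.1974]
tool_rot: [-0.003, 0.605, 0.796, -0.001]
contact_force: [1.0, -0.3, -1.1]
gripper_width: 0.079
grasp_force: 61.1
```

Request:
move_arm(increments=[-33,-17,0,0,0,-33,-17,0,0,0,-33,-17,0,0,0,-33,-17,0,0,0,-33,-18,0,0,0,-33,-18,0,0,0,-30,-16,0,0,0,-25,-13,0,0,0])

```text
time: 9.9
tool_pos: [0.3865, -0.4057, 0.197]
tool_rot: [-0.003, 0.606, 0.796, 0.001]
contact_force: [1.0, 0.3, -1.3]
gripper_width: 0.079
grasp_force: 61.1
```

Request:
move_arm(increments=[-20,-10,10,0,0,-10,-6,20,0,0,0,0,25,0,0,0,0,25,0,0,0,0,20,0,0,0,0,10,0,0,0,0,0,0,0])

```text
time: 10.48
tool_pos: [0.379, -0.4347, 0.0848]
tool_rot: [-0.005, 0.605, 0.796, 0.002]
contact_force: [-1.0, 0.5, -1.3]
gripper_width: 0.082
grasp_force: 61.0
```

```bash
python3 st.py "(.38,-.45,.033)"
```

```text
t10.48 [ 0.379  -0.4347  0.0848] azx 105.52 azy 15.52 j [-0.98  0.08  1.84 -0.    1.23 -1.25] F [-1.   0.5 -1.3] w 0.082 g 61.0 zz [-0.006  0.009 -1.   ]
delta tool mm [-15.6  -2.9  51.7]
```

Request:
move_arm(increments=[0,0,15,0,0,0,0,15,0,0,0,0,10,0,0,0,0,5,0,0,0,0,0,0,0,0,0,0,0,0,0,0,0,0,0])

```text
time: 11.07
tool_pos: [0.3819, -0.4388, 0.0468]
tool_rot: [0.001, 0.605, 0.796, -0.0]
contact_force: [-0.2, -0.1, -1.2]
gripper_width: 0.078
grasp_force: 61.0
```

```bash
python3 st.py "(.38,-.45,.0325)"
```

```text
t11.07 [ 0.3819 -0.4388  0.0468] azx 105.53 azy 15.53 j [-0.98  0.14  1.85  0.    1.15 -1.25] F [-0.2 -0.1 -1.2] w 0.078 g 61.0 zz [ 0.001 -0.001 -1.   ]
delta tool mm [-10.3  -4.8  14.3]
```

Request:
move_arm(increments=[0,0,5,0,0,0,0,4,0,0,0,0,2,0,0,0,0,2,0,0,0,0,0,0,0,0,0,0,0,0])

```text
time: 11.57
tool_pos: [0.3813, -0.438, 0.0324]
tool_rot: [-0.0, 0.605, 0.796, 0.0]
contact_force: [0.1, 0.2, -1.2]
gripper_width: 0.085
grasp_force: 61.0
```

Request:
move_arm(increments=[0,0,1,0,0,0,0,0,0,0,0,0,0,0,0])

```text
time: 11.82
tool_pos: [0.3815, -0.4382, 0.0318]
tool_rot: [0.0, 0.605, 0.796, -0.0]
contact_force: [-0.2, -1.4, -0.2]
gripper_width: 0.078
grasp_force: 61.2
```

Request:
move_arm(increments=[0,0,1,0,0,0,0,0,0,0,0,0,0,0,0])

```text
time: 12.07
tool_pos: [0.3816, -0.4383, 0.0317]
tool_rot: [0.0, 0.605, 0.796, -0.0]
contact_force: [-1.8, 2.9, 6.3]
gripper_width: 0.078
grasp_force: 61.8
```

Request:
move_arm(increments=[0,0,0,0,0.6,0,0,0,0,0.6,0,0,0,0,0.6,0,0,0,0,0.6])

```text
time: 12.4
tool_pos: [0.3814, -0.4382, 0.0305]
tool_rot: [0.0, 0.605, 0.796, 0.0]
contact_force: [-0.6, -0.8, -0.3]
gripper_width: 0.595
grasp_force: 0.0
```

Request:
move_arm(increments=[0,-6,0,0,0.6,0,-6,0,0,0.6,0,-6,0,0,0.6,0,-6,0,0,0.6,0,-6,0,0,0.6,0,-6,0,0,0.6,0,0,0,0,0.6,0,0,0,0,0.6])

```text
time: 13.07
tool_pos: [0.3463, -0.4479, 0.0307]
tool_rot: [0.0, 0.605, 0.796, 0.0]
contact_force: [-0.4, -0.7, -0.2]
gripper_width: 0.602
grasp_force: 0.0
```

```bash
python3 st.py
python3 - <<'E'
from h import *
S=grab('scene')['image']
f=grab('scene');u,v=proj(f,(.37,-.44,.04)).astype(int);print(u,v)
S=f['image'][max(v-45,0):v+45,max(u-60,0):u+60]
cv2.imwrite('pics/c4.png',cv2.resize(S,(640,480),interpolation=cv2.INTER_CUBIC))
E
```

```text
t13.07 [ 0.3463 -0.4479  0.0307] azx 105.48 azy 15.48 j [-1.04  0.13  1.89  0.    1.12 -1.31] F [-0.4 -0.7 -0.2] w 0.602 g 0.0 zz [ 0.  0. -1.]
227 179
```

View pics/c4.png

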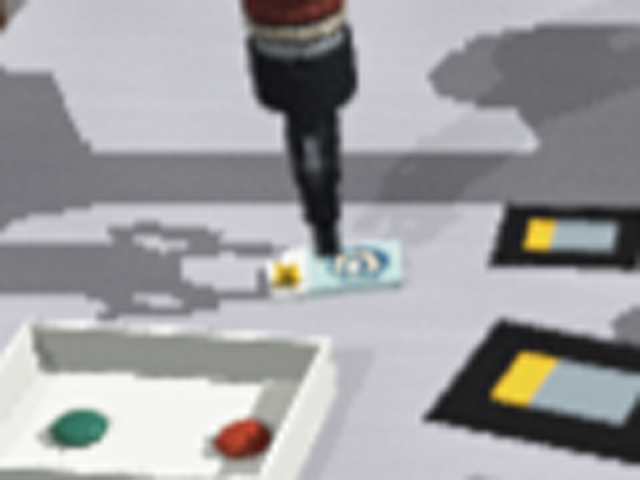

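The plate leans back label-up against the near finger, with its frost end at about (285,275). Raising so it settles flat.

Request:
move_arm(increments=[0,0,-5,0,0.6,0,0,-5,0,0.6,0,0,-5,0,0.6,0,0,-10,0,0.6,0,0,-20,0,0.8,0,0,-30,0,1,0,0,-35,0,1,0,0,-35,0,1])

```text
time: 13.83
tool_pos: [0.3465, -0.4473, 0.1775]
tool_rot: [-0.0, 0.605, 0.796, 0.0]
contact_force: [0.4, -0.3, -0.7]
gripper_width: 0.994
grasp_force: 0.0
```

Request:
move_arm(increments=[0,-35,0,0,1,0,-35,0,0,1,0,-35,0,0,1,0,-35,0,0,1,0,0,0,0,1])

```text
time: 14.25
tool_pos: [0.2075, -0.4868, 0.177]
tool_rot: [-0.0, 0.607, 0.795, -0.001]
contact_force: [-0.1, -0.5, -0.4]
gripper_width: 1.001
grasp_force: 0.0
```

```bash
python3 st.py
python3 - <<'E'
from h import *
f=grab('top');u,v=proj(f,(.36,-.44,.0)).astype(int);print(u-50,v-38)
S=f['image'][v-38:v+37,u-50:u+50]
a=cv2.resize(S,(640,480),interpolation=cv2.INTER_CUBIC)
f=grab('scene');u,v=proj(f,(.36,-.44,.0)).astype(int);print(u-40,v-30)
cv2.imwrite('pics/c5s.png',f['image']);
b=cv2.resize(f['image'][v-30:v+30,u-40:u+40],(160,120))
a[:120,:160]=b
cv2.imwrite('pics/c5.png',a)
E
```

```text
t14.25 [ 0.2075 -0.4868  0.177 ] azx 105.24 azy 15.24 j [-1.31 -0.14  1.89 -0.    1.39 -1.57] F [-0.1 -0.5 -0.4] w 1.001 g 0.0 zz [-0.002 -0.002 -1.   ]
388 216
189 156
```

View pics/c5.png

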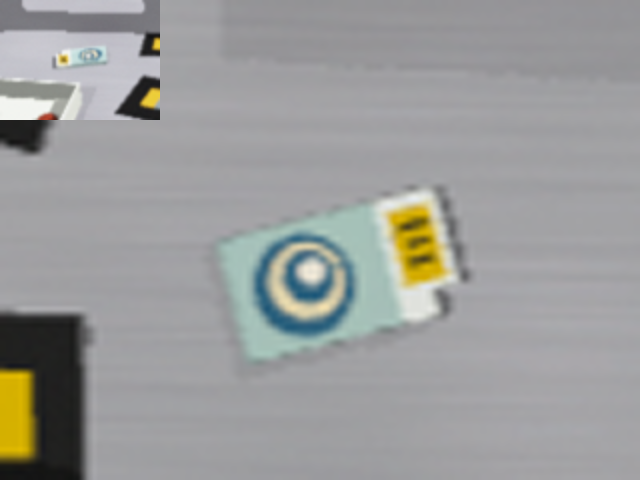

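It lies flat with the label up. Frost is on the right and the notch at the lower right (crop (450,300)). Measuring its pose for the edge grip.

```bash
python3 - <<'E'
from h import *
f=grab('top'); g=lambda x,y:onz(f,388+(x+.5)/6.4-.5,216+(y+.5)/6.4-.5,.008)
TL,TR,BL=g(219,242),g(435,187),g(248,362)
c=(TR+BL)/2; d=TR-TL;e=TL-BL
print(c,np.linalg.norm(d),np.linalg.norm(e),np.degrees(np.arctan2(d[1],d[0])),np.degrees(np.arctan2(e[1],e[0])))
# mask check
h=cv2.cvtColor(f['image'],cv2.COLOR_BGR2HSV); m=(((h[...,1]>35)|(h[...,2]>200))*255).astype(np.uint8); k=np.zeros_like(m);k[240:278,418:465]=m[240:278,418:465]
k=cv2.morphologyEx(k,cv2.MORPH_CLOSE,np.ones((3,3),np.uint8))
q=max(cv2.findContours(k,0,2)[0],key=cv2.contourArea); P=np.array([onz(f,*p[0],.008)[:2]*1000 for p in q],np.float32); print(cv2.minAreaRect(P))
E
python3 st.py "(.345,-.447,.06)"
```

```text
[ 0.34850223 -0.44515749  0.008     ] 0.1008791141594199 0.05477763884787174 -74.47879867478728 14.382527403125666
((348.6392517089844, -444.9106140136719), (54.508384704589844, 98.4382553100586), 15.199705123901367)
t14.40 [ 0.212  -0.4854  0.1765] azx 105.48 azy 15.48 j [-1.3  -0.14  1.89  0.    1.39 -1.57] F [-0.3 -0.1  0.1] w 1.000 g 0.0 zz [ 0.001 -0.001 -1.   ]
delta tool mm [  1.6 138.4 116.5]
```

Request:
move_arm(increments=[0,28,0,0,0.78,0,36,0,0,0.78,0,36,0,0,0.78,2,30,10,0,0.78,0,12,30,0,0.78,0,0,35,0,0.78,0,0,30,0,0.78,0,0,15,0,0.78])

```text
time: 15.07
tool_pos: [0.3487, -0.4417, 0.0513]
tool_rot: [-0.003, 0.604, 0.797, 0.001]
contact_force: [-0.8, 0.7, -1.2]
gripper_width: 0.785
grasp_force: 0.0
```

Request:
move_arm(increments=[0,0,5,0,0.78,0,0,0,0,0.78,0,0,0,0,0.78,0,0,0,0,0.78])

```text
time: 15.4
tool_pos: [0.3493, -0.4465, 0.0529]
tool_rot: [0.002, 0.605, 0.796, -0.001]
contact_force: [0.6, -0.1, 0.9]
gripper_width: 0.781
grasp_force: 0.0
```

```bash
python3 st.py "(.3486,-.445,.0)"
python3 - <<'E'
from h import *
f=grab('scene');u,v=proj(f,(.36,-.44,.03)).astype(int)
S=f['image'][v-36:v+36,u-48:u+48]
cv2.imwrite('pics/c6.png',cv2.resize(S,(640,480),interpolation=cv2.INTER_CUBIC))
E
```

```text
t15.40 [ 0.3493 -0.4465  0.0529] azx 105.56 azy 15.56 j [-1.04  0.09  1.89  0.    1.16 -1.31] F [ 0.6 -0.1  0.9] w 0.781 g 0.0 zz [ 0.002 -0.003 -1.   ]
delta tool mm [ 1.8 -0.4 52.8]
```

View pics/c6.png

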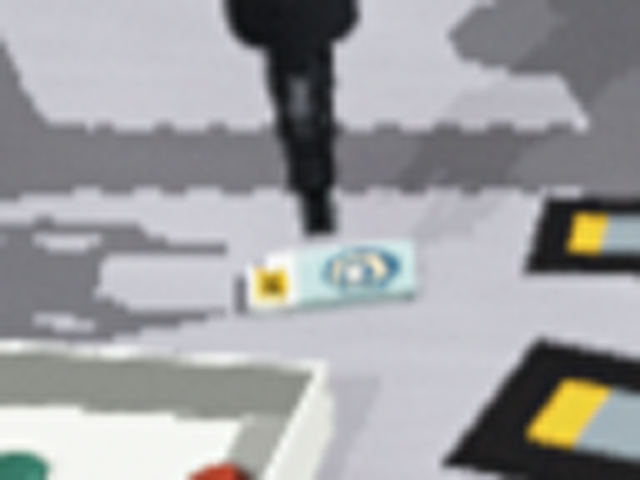

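The gripper sits over the plate's middle with a finger on each side of the long edges. Descending in steps.

Request:
move_arm(increments=[1,0,15,0,0.78,0,0,12,0,0.78,0,0,10,0,0.78,0,0,6,0,0.78,0,0,3,0,0.78,0,0,0,0,0.78,0,0,0,0,0.78])

```text
time: 16.03
tool_pos: [0.3479, -0.4445, 0.0047]
tool_rot: [0.0, 0.605, 0.796, 0.0]
contact_force: [0.2, -0.2, 0.0]
gripper_width: 0.778
grasp_force: 0.0
```

Request:
move_arm(increments=[0,0,3,0,0.78,0,0,0,0,0.78,0,0,0,0,0.78])

```text
time: 16.28
tool_pos: [0.3479, -0.4445, 0.0018]
tool_rot: [0.0, 0.605, 0.796, -0.0]
contact_force: [1.1, 0.0, -0.6]
gripper_width: 0.778
grasp_force: 0.0
```

Request:
move_arm(increments=[0,0,3,0,0.78,0,0,0,0,0.78,0,0,0,0,0.78])

```text
time: 16.53
tool_pos: [0.3478, -0.4442, -0.0015]
tool_rot: [-0.0, 0.605, 0.796, 0.0]
contact_force: [-0.2, 0.6, -0.3]
gripper_width: 0.781
grasp_force: 0.0
```

Request:
move_arm(increments=[0,0,2,0,0.78,0,0,0,0,0.78,0,0,0,0,0.78])

```text
time: 16.78
tool_pos: [0.3478, -0.4442, -0.0035]
tool_rot: [-0.0, 0.605, 0.796, 0.0]
contact_force: [-0.4, 0.5, 0.0]
gripper_width: 0.779
grasp_force: 0.0
```

Request:
move_arm(increments=[0,0,2,0,0.78,0,0,0,0,0.78,0,0,0,0,0.78])

```text
time: 17.03
tool_pos: [0.3478, -0.4442, -0.0055]
tool_rot: [-0.0, 0.605, 0.796, 0.0]
contact_force: [-0.1, -0.0, 0.2]
gripper_width: 0.783
grasp_force: 0.0
```

Request:
move_arm(increments=[0,0,0,0,0.7,0,0,0,0,0.6,0,0,0,0,0.6,0,0,0,0,0.6])

```text
time: 17.37
tool_pos: [0.3486, -0.4456, -0.0036]
tool_rot: [0.001, 0.605, 0.796, -0.001]
contact_force: [-0.7, 1.3, 7.1]
gripper_width: 0.633
grasp_force: 67.5
```

```bash
python3 st.py
```

```text
t17.37 [ 0.3486 -0.4456 -0.0036] azx 105.53 azy 15.53 j [-1.04  0.18  1.91 -0.    1.06 -1.31] F [-0.7  1.3  7.1] w 0.633 g 67.5 zz [ 0.001 -0.002 -1.   ]
```

Request:
move_arm(increments=[0,0,0,0,0,0,0,0,0,0,0,0,-3,0,0,0,0,-6,0,0,0,0,-10,0,0,0,0,-15,0,0,0,0,-20,0,0,0,0,0,0,0])

```text
time: 18.03
tool_pos: [0.3494, -0.4469, 0.0532]
tool_rot: [0.003, 0.605, 0.796, -0.001]
contact_force: [0.6, -0.1, 0.7]
gripper_width: 0.632
grasp_force: 63.3
```

```bash
python3 st.py "(.4813,-.242,.21)"
python3 - <<'E'
from h import *
f=grab('scene');u,v=proj(f,(.35,-.44,.05)).astype(int)
S=f['image'][v-36:v+36,u-48:u+48]
cv2.imwrite('pics/c7.png',cv2.resize(S,(640,480),interpolation=cv2.INTER_CUBIC))
E
```

```text
t18.03 [ 0.3494 -0.4469  0.0532] azx 105.53 azy 15.53 j [-1.04  0.09  1.89  0.    1.15 -1.31] F [ 0.6 -0.1  0.7] w 0.632 g 63.3 zz [ 0.004 -0.006 -1.   ]
delta tool mm [ 161.   182.3 -157.7]
```

View pics/c7.png

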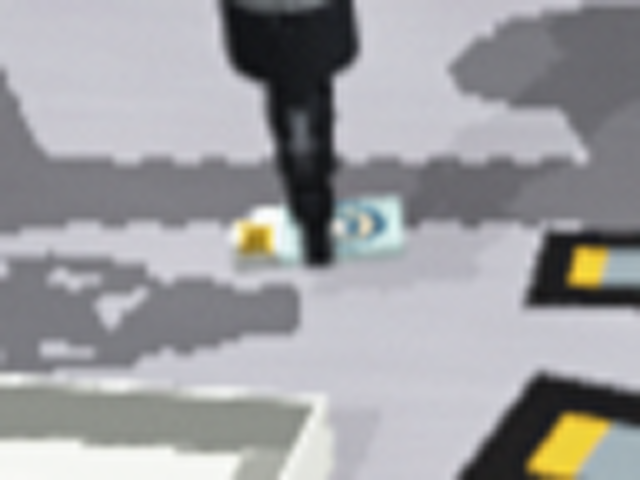

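It's held flat and clear of the bench, label up. Raising it and carrying it to the mat.

Request:
move_arm(increments=[0,0,-20,0,0,0,0,-30,0,0,0,0,-30,0,0,0,0,-30,0,0,8,9,-22,0,0,16,18,-10,0,0,23,26,0,0,0,25,28,0,0,0])

```text
time: 18.75
tool_pos: [0.4068, -0.3531, 0.1909]
tool_rot: [0.001, 0.606, 0.795, -0.0]
contact_force: [0.9, -0.7, -2.8]
gripper_width: 0.632
grasp_force: 63.8
```

Request:
move_arm(increments=[25,28,0,0,0,23,26,0,0,0,18,22,0,0,0,12,15,0,0,0,8,8,0,0,0,3,3,0,0,0,0,0,0,0.04,0,0,0,0,0.07,0])

```text
time: 19.42
tool_pos: [0.4805, -0.2405, 0.1899]
tool_rot: [-0.001, 0.649, 0.761, -0.0]
contact_force: [-1.1, 0.8, -0.7]
gripper_width: 0.634
grasp_force: 63.8
```

Request:
move_arm(increments=[0,0,0,0.09,0,0,0,0,0.1,0,0,0,0,0.09,0,0,0,0,0.07,0,0,0,0,0.05,0,0,0,0,0,0,0,0,0,0,0,0,0,0,0,0])

```text
time: 20.08
tool_pos: [0.4807, -0.2407, 0.1903]
tool_rot: [-0.0, 0.786, 0.618, -0.0]
contact_force: [-1.0, -0.2, -0.8]
gripper_width: 0.634
grasp_force: 63.8
```

```bash
python3 st.py "(.4813,-.242,.195)"
```

```text
t20.08 [ 0.4807 -0.2407  0.1903] azx 76.32 azy -13.68 j [-0.6  -0.13  1.86 -0.    1.41 -0.36] F [-1.  -0.2 -0.8] w 0.634 g 63.8 zz [-0.001  0.    -1.   ]
delta tool mm [-1.1  0.9 -4.7]
```

Checking the pose in the camera before handing in.

Request:
move_arm(increments=[-1,1,-5,0,0,0,0,0,0,0,0,0,0,0,0,0,0,0,0,0,0,0,0,0,0,0,0,0,0,0])

```text
time: 20.58
tool_pos: [0.4817, -0.2413, 0.1955]
tool_rot: [-0.0, 0.786, 0.618, -0.0]
contact_force: [-0.5, 0.3, -1.9]
gripper_width: 0.633
grasp_force: 63.8
```

```bash
python3 st.py
python3 - <<'E'
from h import *
f=grab('scene');u,v=proj(f,(.4813,-.242,.1)).astype(int)
S=f['image'][v-60:v+60,u-80:u+80]
cv2.imwrite('pics/c8.png',cv2.resize(S,(720,540),interpolation=cv2.INTER_CUBIC))
for p in[(.4727,-.277,.205),(.4899,-.207,.205)]: print((proj(f,p)-[u-80,v-60])*4.5)
E
```

```text
t20.58 [ 0.4817 -0.2413  0.1955] azx 76.32 azy -13.68 j [-0.6  -0.13  1.85 -0.    1.42 -0.36] F [-0.5  0.3 -1.9] w 0.633 g 63.8 zz [-0.  0. -1.]
[311.95971135 152.10727077]
[396.97542971 166.89013122]
```

View pics/c8.png

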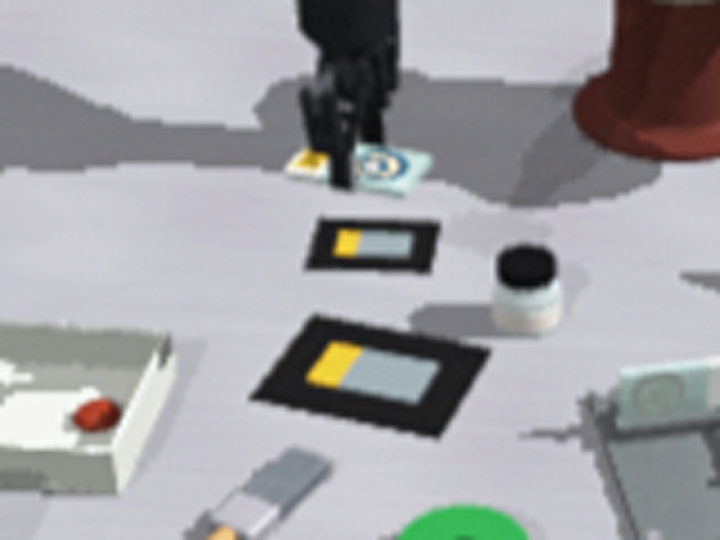

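The plate is held flat, label up, with the frost end at (310,162) and the clear end at (400,172), matching the predicted spots above the yellow and grey fields. Handing in.

```bash
python3 -c "
from plant import manip
print(manip.job_done())"
```

```text
the job is handed in; nothing more can be done
None
```

I pressed the lever down until its detent held it, took the blue-green plate (plate_b) out of the clamp slot, and handed the job in at about 20.6 s with the plate held flat, label up, about 20 cm over the mat, frosted end above yellow and clear end above grey; since the tool can only point down, I first laid the plate on the bench and re-gripped it by its long edges.

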